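# Fasten the paint tin that was left unlatched

### The job

Of the two lidded paint tins straight ahead on the bench, one is not fastened: its lid stands ajar and its slide catch is drawn back. Press that lid fully shut, then push its slide catch all the way home under the staple. Leave the other tin fastened as it is (the wide open tin at the far right is in use and stays open).

Things in the scene. Friction and masses are not known exactly. Their poses are not given: they have to be found in the camera images.
- tin_a: One of two alike dark blue-grey paint tins, blank label on the lid, fixed: 142 (x) x 208 (y) x 60 mm high. Origin: centre of underside; its -x is its front, z up. Lid hinged at the rear (x=+69, z=45), its front edge at x=-66. A steel slide catch sits mid-front on the lid (plate x=-61 to -11, 40 mm wide, up to z=70). Steel staple (hoop 34 mm wide, top z=74) stands at x=-78, y=0.
- tin_a_lid (a joint): Hinge of tin_a's lid, rad: 0 = fully shut (lid top at z=60 mm), grows as the front edge lifts (0.1 rad = 13 mm there). Stays where it is left; 1 to 3 N down near its front edge closes it. Bare lid to press on lies on both sides of the catch, e.g. x=-50, y=+50 or -50 mm in the tin's frame.
- tin_a_catch (a joint): Slide of tin_a's bolt along its x, m: 0 = home, tip under the staple's bar; 0.016 = fully back (+x). With the lid shut its thumb block, 12 (x) x 24 (y) mm, z=67 to 83 mm, is centred at x=-31 mm, y=0 in the tin's frame when home, farther to +x by this value when back. Stays where left; 2 to 3 N moves it. If the lid is not shut the bolt misses the staple.
- tin_b: One of two alike dark blue-grey paint tins, blank label on the lid, fixed: 142 (x) x 208 (y) x 60 mm high. Origin: centre of underside; its -x is its front, z up. Lid hinged at the rear (x=+69, z=45), its front edge at x=-66. A steel slide catch sits mid-front on the lid (plate x=-61 to -11, 40 mm wide, up to z=70). Steel staple (hoop 34 mm wide, top z=74) stands at x=-78, y=0.
- tin_b_lid (a joint): Hinge of tin_b's lid, rad: 0 = fully shut (lid top at z=60 mm), grows as the front edge lifts (0.1 rad = 13 mm there). Stays where it is left; 1 to 3 N down near its front edge closes it. Bare lid to press on lies on both sides of the catch, e.g. x=-50, y=+50 or -50 mm in the tin's frame.
- tin_b_catch (a joint): Slide of tin_b's bolt along its x, m: 0 = home, tip under the staple's bar; 0.016 = fully back (+x). With the lid shut its thumb block, 12 (x) x 24 (y) mm, z=67 to 83 mm, is centred at x=-31 mm, y=0 in the tin's frame when home, farther to +x by this value when back. Stays where left; 2 to 3 N moves it. If the lid is not shut the bolt misses the staple.

How it is judged:
On the way:
1. the lid that stood ajar is fully shut, its catch still drawn back (value of joint tin_a_lid below 0.03 rad and value of joint tin_a_catch above 0.008 m), for 0.2 s.
At the end, for the whole second after the job is handed in: Both lids are shut (within 0.03 rad, 4 mm at the front edge) and both slide catches are home (within 4 mm) (value of joint each of tin_a_lid, tin_b_lid below 0.03 rad and value of joint each of tin_a_catch, tin_b_catch below 0.004 m); the robot touches nothing.
It fails at once if the fastened tin's catch is drawn back or its lid lifted (value of joint tin_b_catch above 0.008 m or value of joint tin_b_lid above 0.06 rad).
It also fails if it takes over 32 s, if anything falls off the work surface, if the arm or the gripper's body presses on something with over 40 N, if the wrist force passes 120 N, or if a joint passes its speed limit or range.

### The arm

A 7-joint arm with a two-finger parallel gripper is mounted at the origin on a cart in front of the work surface, level with it; the furniture and walls round the work are solid. World frame = base frame: x ahead of the robot, y to its left, z up, the work surface at z = 0. Lengths are in m, angles in rad, forces in N, time in s.
With the tool pointing down it reaches from about 0.35 to 0.9 m from the base axis. Payload 8.1 kg.
Tool frame: the origin (TCP) lies midway between the tips of the shut fingers; the grasp point (between the pads) lies 19 mm behind it (arm.hold_point_z is the distance from the TCP to the grasp point, in m); z points along the fingers, y is the direction in which the jaws open and shut (so a half turn about z gives the same grasp; the last joint's range is limited). The gripper opens to 92 mm and grips with 3 to 60 N. Pads are 19 mm wide; open, the fingers measure 130 mm over their backs; the gripper's body (75 mm by 190 mm) begins 47 mm behind the grasp point.
Start: joints at [1.245, 0.434, 0.025, 1.573, -0.012, 1.134, -0.075], TCP at [0.138, -0.61, 0.227] pointing down, gripper open.
Joint ranges: [-2.62, 2.62], [-0.44, 2.09], [-1.27, 1.32], [0.08, 2.57], [-1.32, 4.46], [0.12, 2], [-2.74, 2.74]. Speed limits (rad/s): [2.22, 2.22, 3.01, 3.01, 3.14, 3.14, 3.14].

### API

Orientations are given as a rotation vector (axis times angle).
In Python, from cell import arm gives the robot as it stands.
- The arm moves only by the shell command python3 -m pendant 'ROWS' [FORCE]. ROWS is JSON, a list of rows, each a list of 3 entries, a list of its own where there are three numbers: the shift along the tool's x, y, z in m, then the turn, a rotation vector about the tool's x, y, z in degrees, then the finger opening in m, from 0 to 0.0918. A call has 1 to 10 rows; each row shifts and turns the commanded pose from where the row before left it, along the tool's axes as they then stand; what a row does not reach is not made up. A row lasts 1/8 s, in which the tool goes at most 62.5 mm and 10.7 degrees, less where a joint would pass 70% of its speed; a pose out of reach is approached as far as the arm can. A call with a gripper value outside its range is refused whole. The fingers move at their own pace and stop on an object; FORCE is the grip in N (left out, the last holds). Time passes only in rows, so rows that do not move let the fingers close. It gives the time, the measured TCP pose, the force and the opening at its end, in the units of the state.
- arm.observe(): the state, without advancing time (a new reading comes with each control period).
- arm.get_image(name): name is "scene" or "side" or "wrist"; returns (picture, depth): 480x640x3 uint8, red, green, blue; 480x640 float32, m along the optical axis (not along the pixel's ray), 0 where there is no reading.
- arm.camera_params(name): a dict with "fovy" (degrees; the focal length in pixels is half the picture's height over the tangent of half this angle, whatever the lens; pixels are square), "cx", "cy" (the principal point, pixels), "k1" (the pictures are not rectified: a ray, as slopes to the right and down, at radius r is drawn at 1 + k1 r^2 times it, then the intrinsics apply), "rvec" (rotation vector, rad) and "tvec" (3), from world to camera coordinates, as OpenCV has them; the wrist camera has in their place "mount" (4x4, takes a point from camera to tool coordinates, whose origin is the TCP and whose axes are the flange's). Camera axes: x right, y down, z forward; pixel columns grow to the right and rows downward; lengths in m; the calibration is good to about 2 mm. A picture is of the moment at which its call begins: read the wrist's pose just before it. camera_params takes no time and is no camera call.
- arm.sign_off(): hands the job in, once; it reports no verdict.
Trained networks look in the newest picture that a camera, given by its name, has taken for a name from the list of things; names that differ only in an ending like _2 or _b are one class to them, and where a whole thing is asked for, a point or a joint stands for the part that bears it (a point fixed in the world has none). Each returns a list of dicts, best first, with "conf" (0 to 1); they miss things now and then, are a little off and sometimes report something else, mostly with a low value. They report only what shows in the picture. A call takes as long as a camera call.
- arm.look_for(camera, label): "rect" ([centre column, centre row, width, height] in pixels, round what is visible of it).
- arm.masks_of(camera, label): "pixels" (480x640 bool, what is visible of it) and "rect" ([centre column, centre row, width, height] in pixels, round what is visible of it).
The state is a dict: "clock": time; "joints": joint angles; "dq": joint speeds; "joint_efforts": joint torques, N m; "position": TCP position; "ee_rot": TCP orientation; "force": force on the tool from outside, world axes, zero at the start; "ft_torque": the same for the moment, N m; "width": opening from 0.0 (shut) to 1.0 (fully open).
Only numpy, scipy, OpenCV 4.12 (cv2) and the standard library are available. Lean on these libraries where they do the work, as an engineer would, in place of code of your own. Each camera call takes 0.05 s, during which the arm holds its last target.

## Working session

There is one attempt and no reset: what is moved stays moved. The work goes in short steps, Python scripts to look and compute and a shell command to move; the robot and the scene stay as the last step left them, time stands still between calls to the robot, and variables do not carry over. Pictures are saved under pics/ and viewed, and the job is handed in when it is done.

```bash
ls; mkdir -p pics; python3 - <<'E'
from cell import arm
import cv2
print(arm.observe())
for n in ["scene","side","wrist"]:
    im,d=arm.get_image(n); cv2.imwrite(f"pics/{n}0.png",im[:,:,::-1]); print(n,arm.camera_params(n))
E
```

```text
pics
{'clock': 0.0, 'joints': array([ 1.24538412,  0.43521632,  0.02500834,  1.57407974, -0.01159991,
        1.13394928, -0.07508978]), 'dq': array([-0.00134414, -0.00024436,  0.00131564, -0.00129884,  0.00108585,
        0.00184878, -0.00130947]), 'joint_efforts': array([ 1.25049537e-03, -6.67833853e+01,  9.85997804e-01, -3.14459896e+01,
       -6.03896356e-02,  4.29528253e-02,  1.70580051e-04]), 'position': array([ 0.1379273 , -0.60909489,  0.22595621]), 'ee_rot': array([-3.12066860e+00, -3.48962549e-01,  4.99826271e-04]), 'force': array([-0.07184588,  0.21865079, -0.13640353]), 'ft_torque': array([ 0.01592037,  0.02696318, -0.03075444]), 'width': 1.0016238138228633}
scene {'fovy': 49.31010259099227, 'cx': 318.6335423874302, 'cy': 237.38774652797974, 'k1': -0.15867725367593735, 'rvec': array([ 0.96564817, -2.19540507,  1.32741728]), 'tvec': array([0.39077772, 0.22216251, 0.94122346])}
side {'fovy': 43.994718612865825, 'cx': 307.6904469626431, 'cy': 247.0641832895833, 'k1': -0.007341413347867684, 'rvec': array([ 0.37839999, -2.69023281,  1.35771655]), 'tvec': array([0.52469993, 0.114872  , 1.21357625])}
wrist {'fovy': 68.63923882060814, 'cx': 320.83522006061844, 'cy': 240.62321031448965, 'k1': -0.057330501278195056, 'mount': array([[-3.27784149e-04, -9.69499328e-01, -2.45093748e-01,
         6.60435428e-02],
       [ 9.99999945e-01, -3.29353315e-04, -3.45839628e-05,
        -4.85500858e-05],
       [-4.71933097e-05, -2.45093746e-01,  9.69499383e-01,
        -1.57108424e-01],
       [ 0.00000000e+00,  0.00000000e+00,  0.00000000e+00,
         1.00000000e+00]])}
```

View pics/scene0.png

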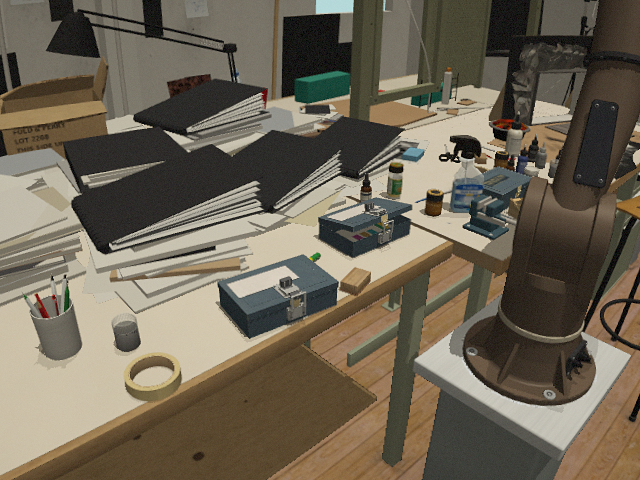

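View pics/side0.png

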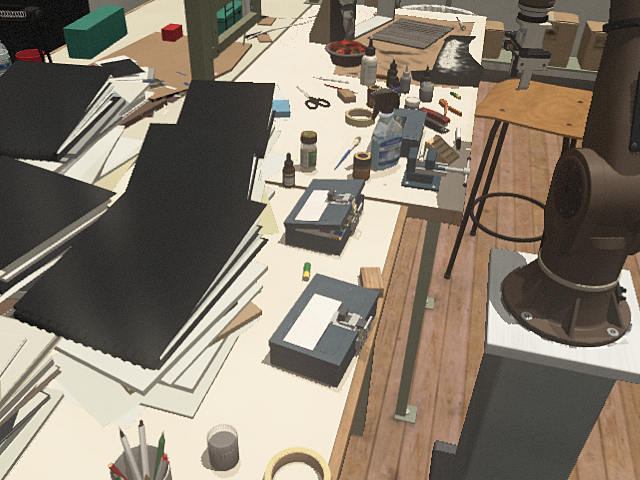

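The ajar tin is the farther/right one (scene ~(365,225), side ~(325,215)). The near tin (scene ~(278,293)) is fastened. Next I'll get the poses from depth.

```bash
cat > h.py <<'E'
import numpy as np, cv2
from cell import arm
from scipy.spatial.transform import Rotation as R
def cloud(name,im=None,d=None,state=None):
    p=arm.camera_params(name); f=240/np.tan(np.radians(p['fovy'])/2)
    K=np.array([[f,0,p['cx']],[0,f,p['cy']],[0,0,1.]])
    u,v=np.meshgrid(np.arange(640.),np.arange(480.))
    pts=cv2.undistortPoints(np.stack([u,v],-1).reshape(-1,1,2),K,np.array([p['k1'],0,0,0,0])).reshape(480,640,2)
    c=np.concatenate([pts*d[...,None],d[...,None]],-1)
    if 'mount' in p:
        M=p['mount']; c=c@M[:3,:3].T+M[:3,3]
        return c@R.from_rotvec(state['ee_rot']).as_matrix().T+state['position']
    Rm=R.from_rotvec(p['rvec']).as_matrix()
    return (c-p['tvec'])@Rm
E
python3 - <<'E'
from h import *
for n in ["scene","side"]:
    im,d=arm.get_image(n); W=cloud(n,im,d); np.savez(f"{n}.npz",im=im,d=d,W=W)
    for lab in ["tin_a","tin_a_catch"]:
        for k,m in enumerate(arm.masks_of(n,lab)):
            q=m['pixels']&(d>0); P=W[q]; print(n,lab,m['rect'],round(m['conf'],2),len(P))
            if len(P)<20: continue
            print(np.percentile(P,[2,50,98],axis=0).round(3).tolist())
            P2=P[P[:,2]>0.01][:,:2].astype(np.float32)
            if len(P2)>10: print(cv2.minAreaRect(P2))
            np.save(f"{n}_{lab}_{k}.npy",m['pixels'])
    cv2.imwrite(f"pics/{n}_crop.png",cv2.resize(im[170:350,200:420] if n=='scene' else im[160:400,250:410],None,fx=3 if n=='scene' else 2.5,fy=3 if n=='scene' else 2.5)[:,:,::-1])
E
```

```text
scene tin_a [278.9, 298.1, 119.7, 77.9] 0.58 6376
[[0.364, 0.14, 0.002], [0.408, 0.26, 0.057], [0.512, 0.345, 0.069]]
((0.4431806802749634, 0.21123965084552765), (0.16718901693820953, 0.27648887038230896), 0.05247923359274864)
scene tin_a [366.1, 225.8, 93.9, 61.8] 0.55 3924
[[0.457, -0.228, -0.002], [0.508, -0.1, 0.04], [0.603, -0.02, 0.088]]
((0.5532111525535583, -0.15569113194942474), (0.2061968445777893, 0.2883184254169464), 3.0286736488342285)
scene tin_a_catch [375.6, 207.8, 19.5, 7.9] 0.66 78
[[0.478, -0.134, 0.08], [0.519, -0.12, 0.089], [0.528, -0.112, 0.098]]
((0.5028411149978638, -0.12403110414743423), (0.05334637686610222, 0.022375797852873802), 2.6471519470214844)
side tin_a [325.4, 217.2, 80.7, 77.7] 0.91 4548
[[0.465, -0.225, 0.002], [0.526, -0.085, 0.066], [0.603, -0.02, 0.091]]
((0.529936671257019, -0.1265474557876587), (0.21699318289756775, 0.1514485478401184), 86.99449920654297)
side tin_a [323.6, 331.2, 111.3, 112.3] 0.6 7949
[[0.37, 0.138, 0.004], [0.441, 0.271, 0.059], [0.517, 0.345, 0.07]]
((0.43842044472694397, 0.2371625006198883), (0.2132912576198578, 0.14816562831401825), 81.50725555419922)
```

View pics/scene_crop.png

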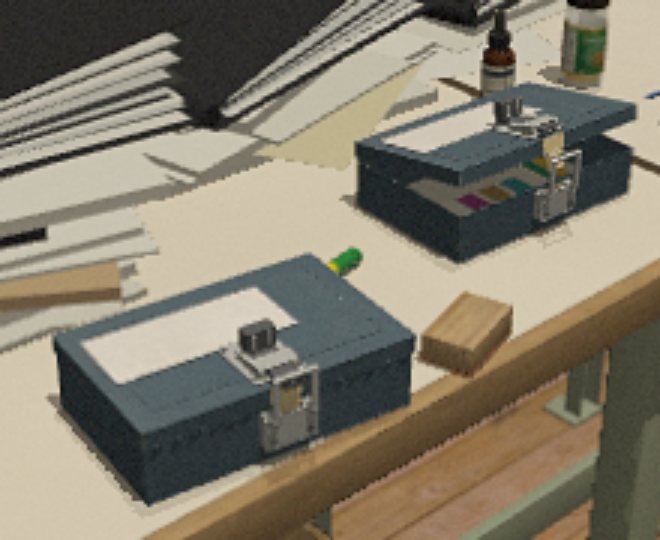

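```bash
python3 - <<'E'
from h import *
for n,k in [("side",0),("scene",1)]:
    W=np.load(n+".npz")['W'];m=np.load(f"{n}_tin_a_{k}.npy");m=cv2.erode(m.astype(np.uint8),np.ones((3,3)))>0
    P=W[m]
    # lid plane: high points
    for lo in [0.045]:
        Q=P[(P[:,2]>lo)]
        for i in range(8):
            A=np.c_[Q[:,:2],np.ones(len(Q))]; c,*_=np.linalg.lstsq(A,Q[:,2],rcond=None)
            r=abs(np.c_[P[:,:2],np.ones(len(P))]@c-P[:,2]); Q=P[(r<0.003)&(P[:,2]>lo)]
        print(n,len(Q),c,np.degrees(np.arctan2(c[1],c[0])))
        print(cv2.minAreaRect(Q[:,:2].astype(np.float32)), np.percentile(Q,[1,99],axis=0).round(3))
        if n=='side':
            h,_=cv2.findContours((m).astype(np.uint8),0,2)
            pts=cv2.approxPolyDP(max(h,key=len),4,True).reshape(-1,2)
            for p in pts: print(p,W[p[1],p[0]].round(3))
E
```

```text
side 2049 [-0.19199815  0.0175067   0.1782805 ] 174.79008517260175
((0.5371214747428894, -0.12389644235372543), (0.2092912644147873, 0.13009107112884521), 86.31731414794922) [[ 0.472 -0.224  0.059]
 [ 0.601 -0.022  0.085]]
[314 180] [ 0.593 -0.23   0.059]
[285 223] [ 0.607 -0.031  0.057]
[286 241] [ 0.604 -0.03   0.008]
[337 254] [ 0.483 -0.023  0.003]
[357 221] [ 0.457 -0.106  0.044]
[363 182] [ 0.468 -0.215  0.084]
scene 1073 [-0.18747397  0.01203832  0.1730763 ] 176.32589263780812
((0.5345621109008789, -0.1225586086511612), (0.2082449495792389, 0.135295569896698), 85.02741241455078) [[ 0.467 -0.224  0.058]
 [ 0.599 -0.021  0.084]]
```

View pics/side_crop.png

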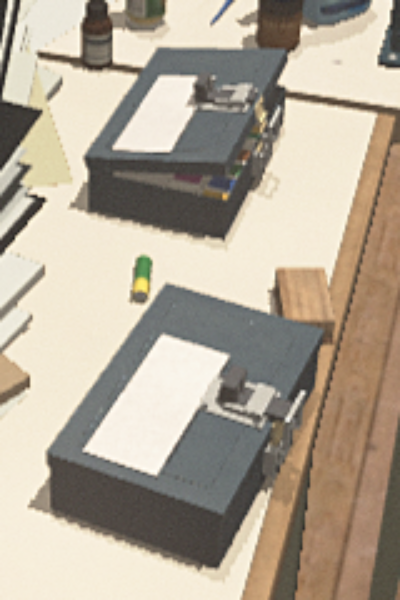

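```bash
python3 - <<'E'
from h import *
P=np.concatenate([np.load(n+".npz")['W'].reshape(-1,3) for n in("scene","side")])
P=P[(P[:,2]>-0.05)&(P[:,2]<0.6)]
xs=np.arange(0.05,0.85,0.05); ys=np.arange(-0.7,0.2,0.05)
print("y\\x",xs.round(2))
for y in ys:
    print(round(y,2),[int(1000*np.percentile(q,98)) if len(q:=P[(P[:,0]>=x)&(P[:,0]<x+.05)&(P[:,1]>=y)&(P[:,1]<y+.05)][:,2])>3 else -9 for x in xs])
E
```

```text
y\x [0.05 0.1  0.15 0.2  0.25 0.3  0.35 0.4  0.45 0.5  0.55 0.6  0.65 0.7
 0.75 0.8 ]
-0.7 [-9, 291, 335, 2, 17, 2, 62, 63, 62, 25, 25, 21, 2, 3, 22, 30]
-0.65 [439, 410, 413, 3, 17, 47, 62, 63, 63, 57, 3, 3, 2, 3, 3, 125]
-0.6 [441, 443, 441, 3, 32, 47, 62, 62, 61, 57, 16, 3, 2, 2, 4, 116]
-0.55 [335, 336, 337, 2, 21, 44, 61, 60, -9, 52, 12, 2, 3, 2, 34, 104]
-0.5 [-9, -9, -9, 14, 2, 0, 2, 215, 225, 2, 8, 3, 1, 3, 90, 94]
-0.45 [-9, -9, -9, 71, 56, 87, 86, 205, 223, 216, 6, 73, 5, 4, 81, 86]
-0.4 [-9, -9, -9, 58, 56, 85, 85, 2, 66, 67, 3, 106, 106, 4, 71, 73]
-0.35 [-9, -9, -9, 2, 2, 2, 2, 2, 3, 1, 4, 3, 2, 5, 61, 64]
-0.3 [-9, -9, -9, 1, 0, 0, 2, 2, 2, 0, -9, 3, 91, 159, 163, 163]
-0.25 [-9, -9, -9, -9, -9, -9, 2, 2, 84, 78, 68, 3, 26, 157, 161, 163]
-0.2 [1, 1, -9, -9, -9, -9, 2, 2, 84, 79, 70, 58, 31, 150, 153, 155]
-0.15 [593, 2, -3, -9, -9, -9, 2, 2, 92, 98, 71, 60, 52, 141, 145, 147]
-0.1 [531, 13, 0, -9, -9, -9, 1, 2, 84, 80, 72, 60, 78, 134, 136, 139]
-0.05 [336, 14, 0, -9, -9, -9, 2, 2, 83, 79, 70, 59, 121, 126, 128, 131]
0.0 [342, 14, 1, -9, -9, -9, 25, 25, 2, 12, 3, 2, 112, 115, 118, -9]
0.05 [320, 12, 0, -9, -9, -9, 26, 26, 2, 15, 2, 2, 104, 107, 45, -9]
0.1 [13, 3, 0, -9, -9, -9, 59, 61, 61, 3, 2, 223, 226, 226, 226, 227]
0.15 [2, 2, 0, -9, -9, -9, 61, 62, 62, 60, 224, 225, 225, 224, 222, 222]
```

View pics/wrist0.png

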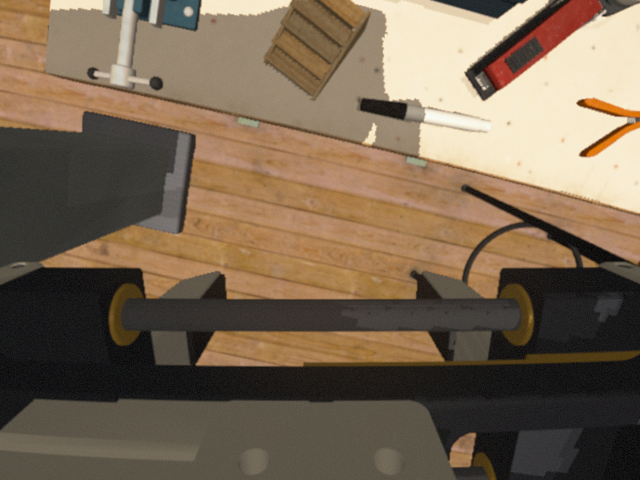

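```bash
python3 -m pendant '[[[0,0,-0.05],[0,0,0],0.0],[[0,0,-0.05],[0,0,0],0.0],[[0.043,-0.04,0],[0,0,0],0.0],[[0.043,-0.04,0],[0,0,0],0.0],[[0.043,-0.04,0],[0,0,0],0.0],[[0.043,-0.04,0],[0,0,0],0.0],[[0.043,-0.04,0],[0,0,0],0.0],[[0.043,-0.04,0],[0,0,0],0.0],[[0.043,-0.04,0],[0,0,0],0.0],[[0.043,-0.04,0],[0,0,0],0.0]]' 10
```

```text
clock: 1.7
position: [0.4037, -0.2199, 0.3271]
ee_rot: [3.121, 0.349, 0.001]
force: [0.0, -1.2, 0.9]
width: 0.01
```

```bash
python3 -m pendant '[[[0.043,-0.04,0.02],[0,0,0],0.0],[[0.043,-0.04,0.02],[0,0,0],0.0],[[0,0,0.02],[0,0,8.6],0.0],[[0,0,0.02],[0,0,8.6],0.0],[[0,0,0],[0,0,0],0.0],[[0,0,0],[0,0,0],0.0]]'
python3 - <<'E'
from h import *
s=arm.observe(); im,d=arm.get_image("wrist"); W=cloud("wrist",im,d,s); np.savez("wrist.npz",im=im,d=d,W=W)
cv2.imwrite("pics/wrist1.png",im[:,:,::-1])
print(s['position'],R.from_rotvec(s['ee_rot']).as_matrix().round(3))
for lab in ["tin_a","tin_a_catch"]:
  for k,m in enumerate(arm.masks_of("wrist",lab)):
    q=m['pixels']&(d>0); P=W[q]; print(lab,m['rect'],m['conf'],np.percentile(P,[2,50,98],axis=0).round(3).tolist())
    np.save(f"w_{lab}_{k}.npy",m['pixels'])
    if lab=='tin_a':
        Q=P[P[:,2]>.05]
        for i in range(8):
            A=np.c_[Q[:,:2],np.ones(len(Q))]; c,*_=np.linalg.lstsq(A,Q[:,2],rcond=None)
            r=abs(np.c_[P[:,:2],np.ones(len(P))]@c-P[:,2]); Q=P[(r<0.003)&(P[:,2]>.05)]
        print(len(Q),c,cv2.minAreaRect(Q[:,:2].astype(np.float32)))
E
```

```text
clock: 2.45
position: [0.4694, -0.1246, 0.2475]
ee_rot: [3.139, -0.117, 0.001]
force: [-0.1, 0.3, -0.5]
width: 0.007
[ 0.46944534 -0.12456704  0.24753403] [[ 0.997 -0.074  0.001]
 [-0.074 -0.997 -0.   ]
 [ 0.001  0.    -1.   ]]
tin_a [317.3, 155.2, 226.8, 163.7] 0.86 [[0.473, -0.227, 0.059], [0.539, -0.128, 0.072], [0.602, -0.029, 0.091]]
30091 [-0.19191392  0.01432114  0.17720075] ((0.5384597778320312, -0.12776902318000793), (0.20878595113754272, 0.13305449485778809), 86.26191711425781)
tin_a [58.6, 263.4, 115.6, 129.8] 0.81 [[0.398, 0.124, 0.002], [0.465, 0.15, 0.058], [0.509, 0.22, 0.061]]
5807 [-0.01003119  0.02155657  0.05998377] ((0.4372309446334839, 0.17915746569633484), (0.09926684945821762, 0.13413530588150024), 80.58689880371094)
tin_a [48.5, 251.0, 92.4, 91.2] 0.46 [[0.409, 0.124, 0.046], [0.467, 0.161, 0.059], [0.506, 0.218, 0.061]]
5744 [-0.01091772  0.02160145  0.06039227] ((0.4563237726688385, 0.1762906312942505), (0.09897317737340927, 0.09549972414970398), 81.25078582763672)
tin_a_catch [320.2, 186.4, 25.9, 65.4] 0.81 [[0.479, -0.137, 0.083], [0.516, -0.126, 0.088], [0.533, -0.116, 0.099]]
tin_a_catch [319.1, 156.9, 226.2, 163.6] 0.2 [[0.473, -0.227, 0.058], [0.539, -0.128, 0.072], [0.603, -0.029, 0.091]]
```

View pics/wrist1.png

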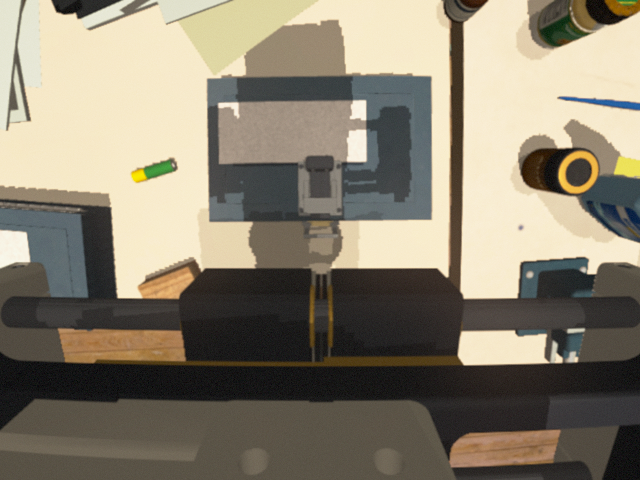

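The wrist view shows the ajar tin at columns 208–431, rows 77–220. Its catch block is at about (320,162), drawn back, and the gripper is aligned with the tin. Next I'll press the bare lid to the right of the catch.

```bash
python3 -m pendant '[[[0.016,0.046,0.02],[0,0,0],0.0],[[0,0,0.05],[0,0,0],0.0],[[0,0,0.05],[0,0,0],0.0],[[0,0,0.03],[0,0,0],0.0],[[0,0,0.01],[0,0,0],0.0],[[0,0,0.008],[0,0,0],0.0],[[0,0,0.006],[0,0,0],0.0],[[0,0,0.006],[0,0,0],0.0],[[0,0,0.005],[0,0,0],0.0]]'
```

```text
clock: 3.72
position: [0.4817, -0.1717, 0.0618]
ee_rot: [3.139, -0.122, 0.001]
force: [-1.3, -0.2, 2.1]
width: 0.004
```

```bash
python3 -m pendant '[[[0,0,0.002],[0,0,0],0.0],[[0,0,0.002],[0,0,0],0.0],[[0,0,0.002],[0,0,0],0.0]]'
```

```text
clock: 4.1
position: [0.4817, -0.1718, 0.0587]
ee_rot: [3.138, -0.122, 0.001]
force: [-19.3, 3.8, 64.0]
width: 0.006
```

```bash
python3 -m pendant '[[[0,0,-0.004],[0,0,0],0.0],[[0,0,-0.03],[0,0,0],0.0],[[0,0,-0.04],[0,0,0],0.0],[[0.032,-0.025,-0.01],[0,0,0],0.0],[[0.032,-0.025,0],[0,0,0],0.0],[[0,0,0],[0,0,0],0.0],[[0,0,0],[0,0,0],0.0]]'
python3 - <<'E'
from h import *
s=arm.observe(); print(s['position'],s['force'],s['ee_rot'])
im,d=arm.get_image("wrist"); W=cloud("wrist",im,d,s); cv2.imwrite("pics/wrist2.png",im[:,:,::-1])
for m in arm.masks_of("wrist","tin_a_catch"):
    P=W[m['pixels']&(d>0)]; print(m['rect'],m['conf'],np.percentile(P,[2,50,98],axis=0).round(3).tolist())
    Q=P[(P[:,2]>.076)&(P[:,2]<.09)]; print('block',len(Q),np.percentile(Q,[3,50,97],axis=0).round(4).tolist() if len(Q)>5 else '')
n="side"; im,d=arm.get_image(n); W=cloud(n,im,d); cv2.imwrite("pics/side2.png",cv2.resize(im[120:300,230:430],None,fx=3,fy=3)[:,:,::-1])
m=np.load("side_tin_a_0.npy"); P=W[m]; Q=P[(P[:,2]>.054)&(P[:,2]<.064)]; A=np.c_[Q[:,:2],np.ones(len(Q))]; print(len(Q),np.linalg.lstsq(A,Q[:,2],rcond=None)[0])
E
```

```text
clock: 4.97
position: [0.5486, -0.127, 0.1394]
ee_rot: [3.139, -0.121, -0.002]
force: [-1.3, -0.4, -0.4]
width: 0.005
[ 0.54855444 -0.12695767  0.13936499] [-1.3464272  -0.4397398  -0.38152225] [ 3.13894827e+00 -1.21419715e-01 -1.56471365e-03]
2663 [ 0.00108044 -0.0003563   0.05895406]
```

View pics/side2.png

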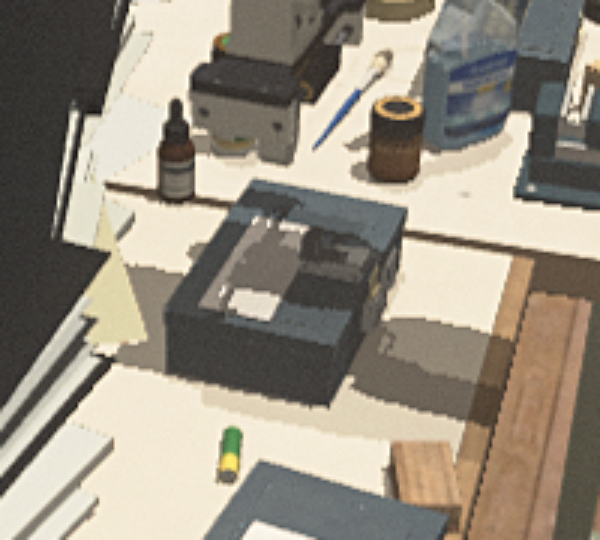

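View pics/wrist2.png

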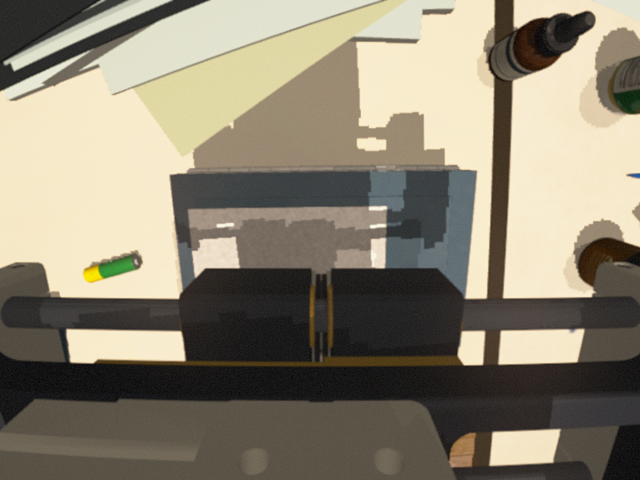

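The lid is shut: the side view shows it flat, with the fitted plane at z≈0.059. Next I'll descend behind the thumb block.

```bash
python3 - <<'E'
from h import *
n="side"; im,d=arm.get_image(n); W=cloud(n,im,d)
P=W[np.load("side_tin_a_0.npy")]; Q=P[(P[:,2]>.075)&(P[:,2]<.09)&(abs(P[:,1]+.126)<.03)]; print(len(Q),np.percentile(Q,[3,50,97],axis=0).round(4).tolist())
E
python3 -m pendant '[[[0,0,0.03],[0,0,0],0.0],[[0,0,0.02],[0,0,0],0.0],[[0,0,0.008],[0,0,0],0.0],[[0,0,0.005],[0,0,0],0.0],[[0,0,0],[0,0,0],0.0]]'
```

```text
49 [[0.4576, -0.1357, 0.0754], [0.5178, -0.1204, 0.0815], [0.5252, -0.1063, 0.0846]]
clock: 5.8
position: [0.5493, -0.1268, 0.077]
ee_rot: [3.139, -0.122, 0.001]
force: [-0.8, -0.6, -0.3]
width: 0.006
```

```bash
python3 -m pendant '[[[-0.006,0,0.001],[0,0,0],0.0],[[-0.005,0,0],[0,0,0],0.0],[[-0.004,0,0],[0,0,0],0.0],[[-0.003,0,0],[0,0,0],0.0],[[-0.003,0,0],[0,0,0],0.0]]'
```

```text
clock: 6.42
position: [0.5286, -0.1252, 0.076]
ee_rot: [3.139, -0.122, 0.002]
force: [1.9, -1.0, 1.1]
width: 0.005
```

```bash
python3 -m pendant '[[[-0.003,0,0],[0,0,0],0.0],[[-0.002,0,0],[0,0,0],0.0],[[-0.002,0,0],[0,0,0],0.0]]'
```

```text
clock: 6.8
position: [0.5213, -0.1246, 0.0758]
ee_rot: [3.139, -0.122, 0.0]
force: [2.1, -0.9, 2.0]
width: 0.007
```

Contact is steady at about 2–3 N, so the catch is sliding. I'll continue in small steps to the stop.

```bash
python3 -m pendant '[[[-0.002,0,0],[0,0,0],0.0],[[-0.002,0,0],[0,0,0],0.0]]'; python3 -m pendant '[[[-0.002,0,0],[0,0,0],0.0]]'
```

```text
clock: 7.05
position: [0.5197, -0.1244, 0.0763]
ee_rot: [3.139, -0.121, 0.008]
force: [12.0, -2.9, -4.8]
width: 0.007
clock: 7.18
position: [0.5195, -0.1244, 0.0766]
ee_rot: [3.139, -0.121, 0.013]
force: [16.6, -3.0, -9.5]
width: 0.004
```

It stopped hard at x=0.5195; I predicted 0.520 for home. I'll back off and check.

```bash
python3 -m pendant '[[[0.01,0,0],[0,0,0],0.0],[[0.01,0,0],[0,0,0],0.0],[[0,0,-0.05],[0,0,0],0.0],[[0,0,-0.05],[0,0,0],0.0],[[-0.04,0,-0.05],[0,0,0],0.0],[[-0.05,0,0],[0,0,0],0.0],[[0,0,0],[0,0,0],0.0],[[0,0,0],[0,0,0],0.0]]'
python3 - <<'E'
from h import *
s=arm.observe(); print(s['position'],s['force'])
im,d=arm.get_image("wrist"); W=cloud("wrist",im,d,s); cv2.imwrite("pics/wrist3.png",im[:,:,::-1])
for nm,W,d in [("wrist",W,d)]+[(n,cloud(n,None,x),x) for n in("scene","side") for x in [arm.get_image(n)[1]]]:
  for m in arm.masks_of(nm,"tin_a"):
    P=W[cv2.erode(m['pixels'].astype(np.uint8),np.ones((3,3)))>0]
    L=P[(P[:,2]>.05)&(P[:,2]<.1)]; L=L[abs(L[:,2]-np.median(L[:,2]))<.006] 
    c=np.linalg.lstsq(np.c_[L[:,:2],np.ones(len(L))],L[:,2],rcond=None)[0]
    Q=P[(P[:,2]>.0765)&(P[:,2]<.09)]
    print(nm,m['rect'],round(m['conf'],2),'lid',c.round(3),len(L),'block',len(Q),np.percentile(Q,[5,50,95],axis=0).round(4).tolist() if len(Q)>4 else '')
im,d=arm.get_image("scene"); cv2.imwrite("pics/scene3.png",cv2.resize(im[170:350,200:420],None,fx=3,fy=3)[:,:,::-1])
E
```

```text
clock: 8.18
position: [0.4467, -0.1187, 0.2245]
ee_rot: [3.139, -0.122, -0.0]
force: [0.2, 0.3, -1.0]
width: 0.005
[ 0.44672171 -0.11871201  0.22453799] [ 0.16644772  0.31766289 -0.9657003 ]
wrist [55.9, 239.3, 109.8, 113.6] 0.91 lid [-0.005  0.032  0.056] 6067 block 0 
wrist [321.2, 130.5, 240.8, 178.0] 0.62 lid [-0.001  0.002  0.06 ] 34262 block 416 [[0.4984, -0.1363, 0.0806], [0.5038, -0.1256, 0.0822], [0.5092, -0.115, 0.0835]]
scene [278.6, 298.0, 119.3, 84.2] 0.86 lid [ 0.006 -0.002  0.056] 3416 block 63 [[0.4049, 0.2312, 0.0774], [0.4093, 0.2421, 0.0805], [0.416, 0.2532, 0.0829]]
scene [366.9, 227.2, 98.5, 61.3] 0.56 lid [ 0.004 -0.003  0.056] 1776 block 36 [[0.4942, -0.1326, 0.077], [0.4991, -0.1228, 0.0797], [0.5059, -0.1101, 0.0827]]
side [324.5, 332.2, 113.2, 113.2] 0.9 lid [ 0.002 -0.     0.059] 5531 block 84 [[0.4079, 0.2309, 0.0777], [0.4132, 0.2435, 0.0824], [0.4199, 0.2529, 0.0849]]
side [325.6, 217.6, 81.8, 75.2] 0.56 lid [-0.    -0.001  0.06 ] 2616 block 44 [[0.4982, -0.1334, 0.0772], [0.5026, -0.1218, 0.0816], [0.5085, -0.1112, 0.0853]]
side [352.2, 315.4, 29.1, 25.1] 0.41 lid [ 0.075 -0.192  0.096] 48 block 62 [[0.4083, 0.2334, 0.0777], [0.4126, 0.2451, 0.0825], [0.4172, 0.2532, 0.0849]]
```

View pics/wrist3.png

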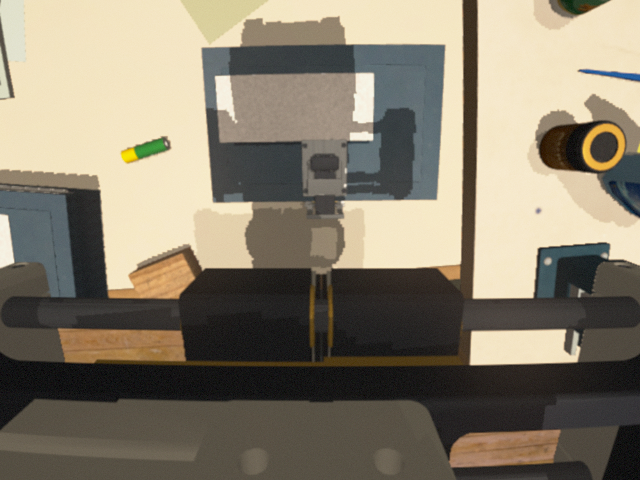

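View pics/scene3.png

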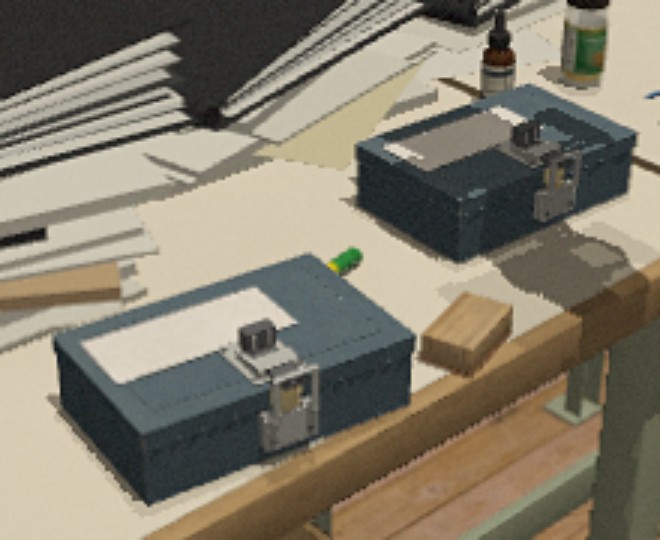

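Both lids are flat. The block is at x≈0.504 against about 0.505 expected at home, and the bolt runs into the staple just as on the other tin. The arm is clear of everything.

```bash
python3 -c "
from cell import arm
print(arm.sign_off())"
```

```text
the job is handed in; nothing more can be done
None
```

I shut the lid of the ajar tin (the right-hand of the two) and pushed its slide catch home. The job was handed in at about 8.5 s; sign-off gives no verdict.

- **Lid:** I pressed to the right of the catch with closed fingers until it bottomed out. The wrist force peaked at about 67 N, more than needed but below the 120 N limit. Afterwards the lid was flat, with its top at about 60 mm, and the catch was still drawn back.
- **Catch:** I pushed the thumb block from behind at 2–3 N until it came to a hard stop. The wrist camera put the block's centre at x≈0.504 m, against about 0.505 m expected at home. The side camera agreed to about 1 mm. The scene camera read about 5 mm nearer the front, but it read the fastened tin's block a similar 4 mm nearer too, so I took that as an offset in that camera.
- **Other tin:** I did not touch the fastened tin. Its lid was still flat and its block forward in the last pictures. The arm was clear, about 0.22 m above the bench.

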